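Put the washed tea things back on their own drip rests

TASK

Put each of the four washed things on the grey drip rest made to its outline: the large cup in the large round rest, the small cup in the small round one, the pestle lying in the oblong tray, and the tea strainer upright in the keyhole-shaped rest with its handle over the narrow arm. Each must sit flat on its rest's floor inside the rim, and all be let go. Leave the spoon rest where it lies and the bottle standing.

Things in the scene. Friction and masses are not known exactly. Their poses are not given: they have to be found in the camera images.
- cup_large: Large white melamine cup, standing mouth up, round, no handle, 75 mm high, outer diameter 58 mm at the foot and 66 mm at the rim (straight taper), wall 3 mm, 90 to 145 g. Origin: centre of its underside; z up its axis.
- cup_small: Small white melamine cup, standing mouth up, round, no handle, 58 mm high, outer diameter 38 mm at the foot and 46 mm at the rim (straight taper), wall 3 mm, 50 to 80 g. Origin: centre of its underside; z up its axis.
- pestle: Dark wooden pestle lying down, 120 mm long, alike at both ends: round heads 30 mm thick and a 50 mm long waist 24 mm thick in the middle; it does not roll by itself, 95 to 160 g. Origin: its middle, on its axis (15 mm above what it lies on); x along its length.
- strainer: Upright steel tea strainer, 120 mm long, 50 to 80 g: open round basket 34 mm high, outer diameter 42 mm at the foot, 51 at 14 mm height, 54 at the rim; flat handle 10 x 4 mm, its middle 31 mm up. Origin: level with the basket's underside, 31 mm from the basket's axis towards the handle; x along the handle: basket axis at x = -31 mm, handle end at x = +62 mm.
- rest_large: Fixed grey plastic round rest for the large cup: outer diameter 82 mm, inner 76 mm, floor 3 mm thick, rim top 8 mm above the worktop. Origin: centre of its underside; z up.
- rest_small: Fixed grey plastic round rest for the small cup: outer diameter 62 mm, inner 56 mm, floor 3 mm thick, rim top 8 mm above the worktop. Origin: centre of its underside; z up.
- rest_pestle: Fixed grey plastic oblong tray for the pestle: 146 x 56 mm outside, 140 x 50 mm inside, floor 3 mm thick, rim top 8 mm above the worktop. Origin: centre of its underside; x along its length, either way round is fine for the pestle.
- rest_strainer: Fixed grey plastic keyhole-shaped rest for the strainer: round well, 70 mm outer and 64 mm inner diameter, with an arm 24 mm wide to one side; floor 3 mm thick, rim top 8 mm above the worktop. x along the arm: well centre at x = -31 mm, arm end at x = +66 mm. Origin at the underside; the strainer's origin and x axis fall on the rest's own when in place.
- spoon_rest: White ceramic spoon rest, bystander, a shallow open-ended tray 110 x 50 mm, 14 mm high, long way along x. Origin: centre of its underside. Leave it where it lies.
- bottle: Empty clear plastic bottle with a white twist cap, bystander, 62 mm across, 190 mm high, light (50 g) and easily knocked over. Origin: centre of its underside; z up.
Things that resemble listed ones, but are neither listed nor needed, are in the scene too. What is shaped like the cup_small but red is not meant.

How it is judged:
At the end, for the whole second after the job is handed in: Each thing lies on its own rest, released and still: its origin within 13 mm horizontally of the rest's origin, its underside on the rest's floor (within 2 mm, pestle 2.5 mm) and not on the rim; cups and strainer upright within 0.06 rad; pestle and strainer lined up with their rests within 0.25 rad (horizontal distance between cup_large and rest_large below 0.013 m and linear speed of each of cup_large, cup_small, pestle, strainer below 0.02 m/s and angular speed of each of cup_large, cup_small, pestle, strainer below 0.2 rad/s and z of cup_large in the frame of rest_large between 0.001 and 0.005 m and angle between each of cup_large, cup_small, strainer's own z axis and vertical below 0.06 rad and horizontal distance between cup_small and rest_small below 0.013 m and z of cup_small in the frame of rest_small between 0.001 and 0.005 m and horizontal distance between pestle and rest_pestle below 0.013 m and angle between the x axis of pestle and the x axis of rest_pestle, either way round below 0.25 rad and z of pestle in the frame of rest_pestle between 0.014 and 0.0205 m and horizontal distance between strainer and rest_strainer below 0.013 m and z of strainer in the frame of rest_strainer between 0.001 and 0.005 m and angle between the x axis of strainer and the x axis of rest_strainer, either way round below 0.25 rad); the robot touches nothing.
It fails at once if the spoon rest is pushed more than 30 mm from its place (distance of spoon_rest from where it was at the start of the episode above 0.03 m).
It fails at once if the bottle is knocked over or tipped by more than 0.4 rad (angle between bottle's own z axis and vertical above 0.4 rad).
It also fails if it takes over 112 s, if anything falls off the work surface, if the arm or the gripper's body presses on something with over 40 N, if the wrist force passes 120 N, or if a joint passes its speed limit or range.

ROBOT

A 7-joint arm with a two-finger parallel gripper is mounted at the origin on the work surface. World frame = base frame: x ahead of the robot, y to its left, z up, the work surface at z = 0. Lengths are in m, angles in rad, forces in N, time in s.
With the tool pointing down it reaches from about 0.4 to 0.85 m from the base axis. Payload 10.4 kg.
Tool frame: the origin (TCP) lies on the centre line of the jaws, within the pads' length; the fingertips stand 11 mm ahead of it and the grasp point (between the pads) lies 8 mm behind it (tip_reach is the distance from the TCP to the fingertips, in m); z points along the fingers, y is the line along which they close (so a half turn about z gives the same grasp; the last joint's range is limited). The gripper opens to 85 mm and grips with 20 to 120 N. Pads are 22 mm wide; open, the fingers measure 114 mm over their backs; the gripper's body (76 mm by 85 mm) begins 54 mm behind the grasp point. The pads swing forward as they close: fully open they stand 13 mm farther back than shut.
Start: joints at [1.183, 0.332, -0.065, 1.46, 0.022, 1.35, -0.088], TCP at [0.223, -0.584, 0.242] pointing down, gripper open.
Joint ranges: [-2.6, 2.6], [-0.5, 2.12], [-1.47, 1.34], [0.16, 2.42], [-1.27, 4.41], [0.06, 2.06], [-2.6, 2.6]. Speed limits (rad/s): [2.22, 2.22, 2.79, 2.79, 3.14, 3.14, 3.14].

INTERFACE

Orientations are given as a unit quaternion [x, y, z, w].
In Python, from workcell import get_obs, camera, hand_in, tip_reach gives the robot as it stands. The module is installed in compiled form; this text tells all that it offers.
- The arm moves only by the tool move_arm, never from a script. Its argument "plan" is a list of rows, each an object with "delta_pos": the shift along the tool's x, y, z in fractions of the full range, 1 being 0.6 m, a list of three; "turn": the turn, a rotation vector about the tool's x, y, z in parts of the range, where 1.0 means 2 rad, a list of three; "fingers": the closure, from 0 (fully open) to 1 (shut). A call has 1 to 12 rows; each row is the pose to reach, as a shift and turn from the pose commanded when the call began, along the tool's axes at that moment; what a row does not reach only later rows make up. A row lasts 1/8 s, in which the tool goes at most 62.5 mm and 10.7 degrees, less where a joint would pass 70% of its speed; a pose out of reach is approached as far as the arm can. Shift and turn numbers lie between -1 and 1, and a call with a number outside is refused. A call with a gripper value outside its range is refused whole. The fingers move at their own pace and stop on an object; "force" is the grip in N (left out, the last holds). Time passes only in rows, so rows that repeat a pose let the fingers close. It gives the time, the measured TCP pose, the force, the opening and the grip force at its end, in the units of the state.
- get_obs(): the state, without advancing time (a new reading comes with each control period).
- camera(name): name is "scene" or "side" or "wrist"; returns a dict with "color" (400x640x3 uint8, red, green, blue), "range_z" (400x640 float32, m along the optical axis (not along the pixel's ray), 0 where there is no reading), "fx", "fy", "cx", "cy" (pixels), "R" (3x3) and "t" (3): a world point X has camera coordinates R X + t; the wrist camera has in their place "tool_from_camera" (4x4, takes a point from camera to tool coordinates, whose origin is the TCP and whose axes are the flange's). Camera axes: x right, y down, z forward; pixel columns grow to the right and rows downward; lengths in m; the calibration is good to about 2 mm. A picture is of the moment at which its call begins: read the wrist's pose just before it.
- hand_in(): hands the job in; it is judged then, once.
The state is a dict: "clock": time; "joint_pos": joint angles; "joint_velocities": joint speeds; "tau": joint torques, N m; "position": TCP position; "ee_rot": TCP orientation; "ft_force": force on the tool from outside, world axes, zero at the start; "torque": the same for the moment, N m; "grip_width": opening from 0.0 (shut) to 1.0 (fully open); "grasp_force": force on a finger pad.
Only numpy, scipy, OpenCV 4.12 (cv2) and the standard library are available. Lean on these libraries where they do the work, as an engineer would, in place of code of your own. Each camera call takes 0.05 s, during which the arm holds its last target. There are 200 camera calls.

## Working session

There is one attempt and no reset: what is moved stays moved. The work goes in short steps, Python scripts to look and compute and a tool call to move; the robot and the scene stay as the last step left them, time stands still between calls to the robot, and variables do not carry over. Pictures are saved under pics/ and viewed, at most 14 in all, crops included, and the job is handed in when it is done.

Besides the shell and the picture viewer there is one more tool, called after "Request:" as name([rows], argument=value, ...), one row to a line, values as JSON. move_arm: Moves the arm, as the interface text tells. Its arguments: {"type":"object","properties":{"plan":{"type":"array","items":{"type":"object","properties":{"delta_pos":{"type":"array","items":{"type":"number"}},"turn":{"type":"array","items":{"type":"number"}},"fingers":{"type":"number"}}}},"force":{"type":"number"}},"required":["plan"]}

```bash
mkdir -p pics
cat > h.py <<'E'
import numpy as np, cv2
from workcell import get_obs, camera
def snap(n,f):
    c=camera(n); cv2.imwrite(f'pics/{f}.png',c['color'][:,:,::-1]); np.savez(f'pics/{f}.npz',**c); return c
def cloud(c):
    z=c['range_z']; v,u=np.mgrid[:400,:640]
    P=np.stack([(u-c['cx'])/c['fx']*z,(v-c['cy'])/c['fy']*z,z],-1)
    W=(P-c['t'])@c['R']; W[z==0]=np.nan; return W
def ray(c,u,v,h):
    d=np.array([(u-c['cx'])/c['fx'],(v-c['cy'])/c['fy'],1])@c['R']; o=-c['t']@c['R']
    return o+d*(h-o[2])/d[2]
E
python3 - <<'E'
from h import *
o=get_obs(); print(o)
import workcell; print(workcell.tip_reach)
for n in('scene','side'):
    c=snap(n,n+'0'); print(n,c['fx'],c['R'].round(3).tolist(),c['t'])
c=camera('wrist');print(c['tool_from_camera'])
E
```

```text
{'clock': 0.0, 'joint_pos': array([ 1.18338348,  0.33287203, -0.06471968,  1.46092555,  0.02160216,
        1.34990745, -0.08848785]), 'joint_velocities': array([-6.13855066e-04, -6.08278199e-05, -9.02354242e-04,  6.99101420e-04,
       -1.58151808e-03,  1.12300646e-03, -2.19773889e-03]), 'tau': array([-1.41565652e-03, -6.25454664e+01,  4.81012592e-02, -3.91609168e+01,
        1.60428614e-02,  9.89155989e-03, -1.51151539e-05]), 'position': array([ 0.22286299, -0.58353402,  0.24152341]), 'ee_rot': array([ 9.83405070e-01,  1.81422065e-01, -1.58514166e-04, -6.90355399e-04]), 'ft_force': array([-0.19437311,  0.4350656 ,  0.35278028]), 'torque': array([ 0.02929183, -0.00727212,  0.01581166]), 'grasp_force': 0.0, 'grip_width': 1.0043310365510383}
0.011
scene 360.91771510083635 [[0.477, 0.879, 0.019], [0.613, -0.317, -0.724], [-0.63, 0.357, -0.69]] [-0.30743019 -0.29222593  1.67317806]
side 509.53057495638313 [[0.97, -0.242, -0.01], [-0.158, -0.603, -0.782], [0.183, 0.76, -0.623]] [-0.54163916  0.14093287  1.32527413]
[[ 4.33934375e-04 -9.48939093e-01 -3.15459046e-01  8.09093734e-02]
 [ 9.99999758e-01  2.40399956e-04  6.52412275e-04 -2.26831403e-05]
 [-5.43263172e-04 -3.15459253e-01  9.48938968e-01 -1.32119965e-01]
 [ 0.00000000e+00  0.00000000e+00  0.00000000e+00  1.00000000e+00]]
```

View pics/scene0.png

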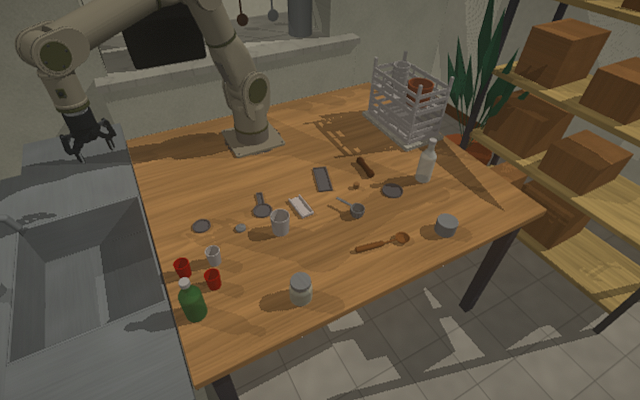

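View pics/side0.png

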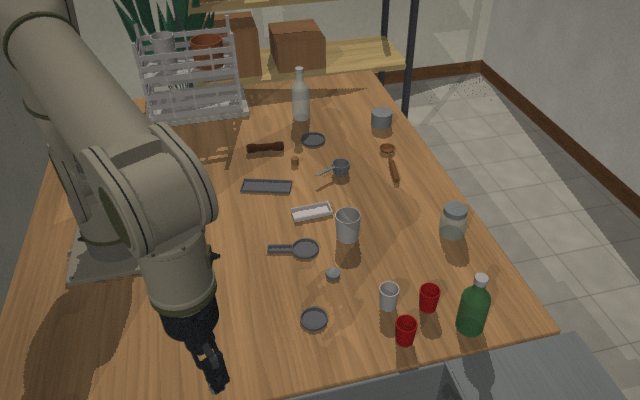

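The scene view shows the large cup (280,222), small white cup (213,257), pestle (365,167), strainer (355,209), round rests (201,226) and (392,190), keyhole (262,207), tray (322,179), spoon rest (300,206), and bottle (426,162). The side view shows the same things at (348,226), (389,296), (265,148), (341,168), rests (314,319), (313,140), (305,249), (267,187). Two red cups and other lookalikes are near the front edge.

Run:
```python
from h import *
c=dict(np.load('pics/side0.npz')); s=dict(np.load('pics/scene0.npz'))
seeds=dict(cupL=(348,226,280,222),cupS=(389,296,213,257),pestle=(265,148,365,167),strainer=(341,168,355,209),spoon=(312,212,300,206),bottle=(300,100,426,162),rA=(314,319,201,226),rB=(313,140,392,190),key=(290,249,262,207),tray=(267,187,322,179),knob=(333,274,240,228),ball=(295,160,354,186))
for cam,i in((c,0),(s,2)):
    W=cloud(cam); hsv=cv2.cvtColor(cam['color'],cv2.COLOR_RGB2HSV)
    x,y,z=W[...,0],W[...,1],W[...,2]
    wood=(hsv[...,1]>90)&(z<0.006)|(hsv[...,1]>60)&(z<0.002)
    m=((~wood)&(x>.2)&(x<1.2)&(abs(y)<.8)&(z>-.02)&(z<.3)).astype(np.uint8)
    n,L,st,_=cv2.connectedComponentsWithStats(m,connectivity=4)
    for k,p in seeds.items():
        l=L[p[i+1],p[i]]
        if l==0: print(k,'seed off',W[p[i+1],p[i]].round(3));continue
        P=W[L==l]; P=P[~np.isnan(P[:,0])]
        r=cv2.minAreaRect(P[:,:2].astype(np.float32)*1000)
        print(k,len(P),'ctr',np.round(r[0],0),np.round(r[1],0),round(r[2]),'z',np.percentile(P[:,2],[5,95,100]).round(3))
```

```text
cupL 811 ctr [592. -79.] [154.  69.] 72 z [0.007 0.075 0.08 ]
cupS 528 ctr [ 620. -338.] [100.  44.] 63 z [0.007 0.058 0.063]
pestle 301 ctr [431. 326.] [ 29. 119.] 82 z [0.009 0.03  0.034]
strainer 321 ctr [620. 162.] [152.  80.] 41 z [0.005 0.035 0.039]
spoon 586 ctr [513.  -0.] [115.  69.] 3 z [0.003 0.015 0.017]
bottle 783 ctr [609. 633.] [323.  69.] 79 z [0.012 0.183 0.194]
rA 540 ctr [ 436. -359.] [61. 61.] 24 z [0.001 0.009 0.011]
rB 295 ctr [597. 354.] [87. 84.] 39 z [-0.     0.009  0.015]
key 669 ctr [ 433. -140.] [ 70. 130.] 90 z [0.001 0.009 0.012]
tray 679 ctr [407. 145.] [ 69. 147.] 71 z [0.001 0.01  0.013]
knob 157 ctr [ 510. -241.] [38. 31.] 75 z [0.004 0.013 0.015]
ball 57 ctr [511. 237.] [25. 23.] 19 z [0.007 0.026 0.028]
cupL 748 ctr [ 491. -130.] [250.  76.] 5 z [0.002 0.073 0.079]
cupS 269 ctr [ 609. -358.] [44. 47.] 88 z [0.008 0.059 0.062]
pestle 150 ctr [436. 334.] [ 29. 123.] 83 z [0.012 0.031 0.034]
strainer 230 ctr [604. 144.] [133.  55.] 27 z [0.003 0.035 0.037]
spoon 311 ctr [513.  -4.] [112.  51.] 4 z [0.003 0.015 0.017]
bottle 4088 ctr [418. 657.] [263. 471.] 77 z [0.016 0.255 0.3  ]
rA 198 ctr [ 437. -355.] [60. 62.] 52 z [-0.     0.009  0.014]
rB 238 ctr [597. 358.] [79. 81.] 72 z [0.    0.009 0.011]
key 748 ctr [ 491. -130.] [250.  76.] 5 z [0.002 0.073 0.079]
tray 340 ctr [408. 147.] [ 56. 149.] 72 z [0.    0.009 0.013]
knob 75 ctr [ 512. -237.] [32. 35.] 64 z [0.004 0.013 0.015]
ball 35 ctr [512. 240.] [21. 24.] 81 z [0.009 0.026 0.028]
```

```bash
cat > fit.py <<'E'
from h import *
from scipy.optimize import least_squares
def near(W,c,r): 
    return W[np.hypot(W[...,0]-c[0],W[...,1]-c[1])<r]
def circ(P,r,c0):
    f=least_squares(lambda p:np.hypot(P[:,0]-p[0],P[:,1]-p[1])-r,c0,loss='soft_l1',f_scale=.003)
    return f.x.round(4),len(P),np.abs(f.fun).mean().round(4)
E
python3 - <<'E'
from fit import *
for n in('side','scene'):
    c=dict(np.load(f'pics/{n}0.npz')); W=cloud(c); hsv=cv2.cvtColor(c['color'],cv2.COLOR_RGB2HSV)
    grey=hsv[...,1]<70
    def pts(ctr,r,z0,z1,g=True):
        P=near(np.where((grey|(not g))[...,None],W,np.nan),ctr,r); return P[(P[:,2]>z0)&(P[:,2]<z1)]
    print(n)
    print('cupL',circ(pts((.60,-.1),.07,.066,.085),.0315,(.6,-.1)))
    print('cupS',circ(pts((.61,-.357),.05,.050,.068),.0215,(.61,-.357)))
    print('strainer',circ(pts((.62,.155),.1,.028,.042),.0255,(.62,.155)), 'extents')
    P=pts((.61,.155),.12,.022,.045); r=cv2.minAreaRect((P[:,:2]*1000).astype('f4')); print(np.round(r[0]),np.round(r[1]),round(r[2]))
    P=pts((.437,-.357),.05,.005,.013); print('rS',circ(P,.0295,(.437,-.357)))
    P=pts((.597,.356),.06,.005,.013); print('rL',circ(P,.0395,(.597,.356)))
    P=pts((.433,-.14),.1,.005,.013); P=P[P[:,0]<.54]; r=cv2.minAreaRect((P[:,:2]*1000).astype('f4')); print('key',np.round(r[0]),np.round(r[1]),round(r[2]), 'wide at',[ (x,np.ptp(P[abs(P[:,0]-x)<.008,1]).round(3)) for x in (.38,.4,.42,.44,.46,.48)])
    P=pts((.408,.147),.1,.005,.013); r=cv2.minAreaRect((P[:,:2]*1000).astype('f4')); print('tray',np.round(r[0]),np.round(r[1]),round(r[2]))
    P=pts((.60,.53),.12,.1,.2); print('bottle',np.median(P,0).round(3),len(P))
    print('bottle px',W[(100 if n=='side' else 162),(300 if n=='side' else 426)])
c=dict(np.load('pics/side0.npz'));s=dict(np.load('pics/scene0.npz'))
big=np.hstack([cv2.resize(c['color'][120:330,230:440],(400,400)),cv2.resize(s['color'][130:290,170:440],(400,400))])
E
```

```text
side
cupL (array([ 0.5806, -0.1203]), 183, np.float64(0.0014))
cupS (array([ 0.6079, -0.3621]), 147, np.float64(0.0011))
strainer (array([0.6294, 0.1573]), 128, np.float64(0.0137)) extents
[615. 140.] [116.  55.] 41
rS (array([ 0.4365, -0.3592]), 187, np.float64(0.0048))
rL (array([0.5946, 0.3527]), 109, np.float64(0.0072))
key [ 433. -141.] [130.  70.] 1 wide at [(0.38, np.float64(0.028)), (0.4, np.float64(0.028)), (0.42, np.float64(0.031)), (0.44, np.float64(0.064)), (0.46, np.float64(0.07)), (0.48, np.float64(0.066))]
tray [406. 143.] [ 63. 147.] 71
bottle [0.585 0.498 0.132] 342
bottle px [0.58182742 0.48159541 0.08661788]
scene
cupL (array([ 0.5826, -0.1167]), 89, np.float64(0.0012))
cupS (array([ 0.6099, -0.3582]), 69, np.float64(0.0011))
strainer (array([0.6317, 0.1565]), 70, np.float64(0.0127)) extents
[611. 157.] [112.  53.] 9
rS (array([ 0.4371, -0.3542]), 42, np.float64(0.0062))
rL (array([0.5966, 0.3565]), 55, np.float64(0.0077))
key [ 435. -134.] [ 62. 129.] 82 wide at [(0.38, np.float64(0.016)), (0.4, np.float64(0.018)), (0.42, np.float64(0.022)), (0.44, np.float64(0.034)), (0.46, np.float64(0.063)), (0.48, np.float64(0.06))]
tray [409. 146.] [ 53. 145.] 71
bottle [0.6   0.504 0.132] 269
bottle px [0.60916582 0.49022252 0.10440218]
```

```bash
cat >> h.py <<'E'
from scipy.spatial.transform import Rotation as Ro
def goal(x,y,z,yaw,o=None):
    o=o or get_obs(); R=Ro.from_quat(o['ee_rot']); p=np.array(o['position'])
    G=Ro.from_matrix([[np.cos(yaw),np.sin(yaw),0],[np.sin(yaw),-np.cos(yaw),0],[0,0,-1]])
    d=R.inv().apply(np.array([x,y,z])-p); t=(R.inv()*G).as_rotvec()
    print('delta',d.round(3).tolist(),'turn',t.round(3).tolist(),'rows',np.ceil(max(np.linalg.norm(d)/.0625,np.linalg.norm(t)/.187)),'t',round(o['clock'],1))
def wcloud(f):
    o=get_obs(); R=Ro.from_quat(o['ee_rot']).as_matrix(); c=camera('wrist'); T=c['tool_from_camera']
    A=R@T[:3,:3]; tt=R@T[:3,3]+o['position']; c['R']=A.T; c['t']=-A.T@tt
    cv2.imwrite(f'pics/{f}.png',c['color'][:,:,::-1]); np.savez(f'pics/{f}.npz',**c); return c,cloud(c)
E
python3 - <<'E'
from h import *
for n in('side','scene'):
    c=dict(np.load(f'pics/{n}0.npz')); W=cloud(c); h=cv2.cvtColor(c['color'],cv2.COLOR_RGB2HSV)
    m=(((h[...,0]<6)|(h[...,0]>174))&(h[...,1]>170)&(W[...,2]>.05)).astype('u1')
    k,L,st,ce=cv2.connectedComponentsWithStats(m)
    for i in range(1,k):
        if st[i,4]>15: print(n,ce[i].round(),np.median(W[L==i],0).round(3))
    print(W[310,470] if n=='side' else W[300,193])
goal(.60,-.36,.25,-.785)
goal(.60,-.36,.25,2.356)
goal(.60,-.36,.25,.785)
E
```

```text
side [430. 291.] [ 0.693 -0.388  0.056]
side [406. 324.] [ 0.612 -0.458  0.056]
[ 0.73819747 -0.48136815  0.08985472]
scene [181. 264.] [ 0.621 -0.457  0.056]
scene [210. 276.] [ 0.706 -0.394  0.055]
[ 0.78761074 -0.45285296  0.1033281 ]
delta [0.432, -0.074, -0.008] turn [-0.001, 0.001, 1.15] rows 8.0 t 0.1
delta [0.432, -0.074, -0.008] turn [-0.001, -0.001, -1.991] rows 11.0 t 0.1
delta [0.432, -0.074, -0.008] turn [-0.001, -0.0, -0.42] rows 8.0 t 0.1
```

The rows are not in the units I measure in: shifts go in shares of 0.6 m and turns go in shares of 2 rad. I convert before sending: 0.432 m / 0.6 = 0.72, -0.074 m / 0.6 = -0.1233, -1.735 rad / 2 = -0.8675.

Request:
move_arm([
  {"delta_pos":[0.0833,-0.0167,-0.0833],"turn":[0,0,-0.0935],"fingers":0.3},
  {"delta_pos":[0.72,-0.1233,-0.0133],"turn":[0,0,-0.8675],"fingers":0.3},
  {"delta_pos":[0.72,-0.1233,-0.0133],"turn":[0,0,-0.8675],"fingers":0.3},
  {"delta_pos":[0.72,-0.1233,-0.0133],"turn":[0,0,-0.8675],"fingers":0.3},
  {"delta_pos":[0.72,-0.1233,-0.0133],"turn":[0,0,-0.8675],"fingers":0.3},
  {"delta_pos":[0.72,-0.1233,-0.0133],"turn":[0,0,-0.8675],"fingers":0.3},
  {"delta_pos":[0.72,-0.1233,-0.0133],"turn":[0,0,-0.8675],"fingers":0.3},
  {"delta_pos":[0.72,-0.1233,-0.0133],"turn":[0,0,-0.8675],"fingers":0.3},
  {"delta_pos":[0.72,-0.1233,-0.0133],"turn":[0,0,-0.8675],"fingers":0.3},
  {"delta_pos":[0.72,-0.1233,-0.0133],"turn":[0,0,-0.8675],"fingers":0.3},
  {"delta_pos":[0.72,-0.1233,-0.0133],"turn":[0,0,-0.8675],"fingers":0.3},
  {"delta_pos":[0.72,-0.1233,-0.0133],"turn":[0,0,-0.8675],"fingers":0.3},
], force=40)

```text
clock: 1.65
position: [0.6, -0.3607, 0.2502]
ee_rot: [0.498, 0.867, -0.0, -0.0]
ft_force: [-1.0, -1.1, -0.2]
grip_width: 0.702
grasp_force: 0.0
```

Run:
```python
from fit import *
c,W=wcloud('w1'); o=get_obs()
print(o['position'],Ro.from_quat(o['ee_rot']).as_matrix()[:,0].round(3),o['joint_pos'].round(2),o['grip_width'],c['fx'])
for zc in (.05,): 
    P=near(W,(.609,-.36),.045); print(np.percentile(P[:,2],[2,50,98,100]))
    P=P[P[:,2]>.053]; print(circ(P,.0215,(.609,-.36)))
```

```text
[ 0.60008886 -0.36066531  0.25028387] [-0.504  0.864 -0.   ] [ 0.78  0.54 -0.48  1.2   0.24  1.46  0.86] 0.7018212865528471 309.8622437154692
[1.21262976e-04 3.04398553e-01 3.29771507e-01 3.33055093e-01]
(array([ 0.6082, -0.3556]), 20279, np.float64(0.0098))
```

View pics/w1.png

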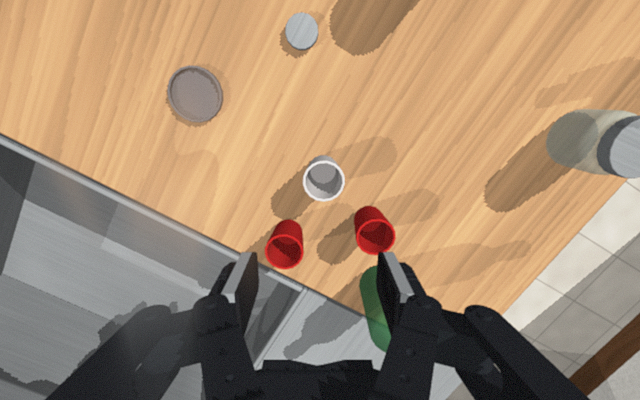

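The wrist view shows the white cup at (324,180), the small rest at (195,95), the red cups clear at (285,245) and (374,230), and the fingers at the bottom. The first circle fit caught finger points, so I'm refitting with a height limit.

Run:
```python
from fit import *
c=dict(np.load('pics/w1.npz')); W=cloud(c)
P=near(W,(.609,-.36),.035); P=P[(P[:,2]>.053)&(P[:,2]<.07)]; print(circ(P,.0215,(.609,-.36)),np.median(P[:,2]))
P=near(W,(.437,-.357),.05); print(np.percentile(P[:,2],[5,50,95]));P=P[(P[:,2]>.0055)&(P[:,2]<.02)]; print(circ(P,.0295,(.437,-.357)))
g=cv2.cvtColor(c['color'],cv2.COLOR_RGB2HSV); m=(g[...,1]<75).astype('u1'); k,L,st,ce=cv2.connectedComponentsWithStats(m); l=L[95,195]
h=cv2.convexHull(np.argwhere(L==l)[:,::-1].astype('i4'))[:,0]; Q=np.array([ray(c,u,v,.006)[:2] for u,v in h]); print('rest hull',cv2.minEnclosingCircle(Q.astype('f4')))
x,y=circ(P:=near(W,(.609,-.36),.035)[lambda:0] if 0 else (lambda A:A[(A[:,2]>.053)&(A[:,2]<.07)])(near(W,(.609,-.36),.035)),.0215,(.609,-.36))[0]
goal(x,y,.032,2.1)
```

```text
(array([ 0.608 , -0.3605]), 406, np.float64(0.0009)) 0.05829098410508593
[-0.00032177  0.00154415  0.00827808]
(array([ 0.437 , -0.3578]), 564, np.float64(0.0015))
rest hull ((0.43519502878189087, -0.3578006625175476), 0.03159384801983833)
delta [-0.004, 0.007, 0.218] turn [-0.0, 0.0, -0.001] rows 4.0 t 1.7
```

In the tool's units: 0.218 m / 0.6 = 0.3633, 0.007 m / 0.6 = 0.0117.

Request:
move_arm([
  {"delta_pos":[-0.0067,0.0117,0.1],"fingers":0.3},
  {"delta_pos":[-0.0067,0.0117,0.2],"fingers":0.3},
  {"delta_pos":[-0.0067,0.0117,0.2833],"fingers":0.3},
  {"delta_pos":[-0.0067,0.0117,0.3333],"fingers":0.3},
  {"delta_pos":[-0.0067,0.0117,0.3633],"fingers":0.3},
  {"delta_pos":[-0.0067,0.0117,0.3633],"fingers":0.3},
  {"delta_pos":[-0.0067,0.0117,0.3633],"fingers":0.8},
  {"delta_pos":[-0.0067,0.0117,0.3633],"fingers":0.8},
  {"delta_pos":[-0.0067,0.0117,0.3633],"fingers":0.8},
  {"delta_pos":[-0.0067,0.0117,0.3633],"fingers":0.8},
  {"delta_pos":[-0.0067,0.0117,0.3633],"fingers":0.8},
  {"delta_pos":[-0.0067,0.0117,0.3633],"fingers":0.8},
])

```text
validation failed for argument at $.pl...
```

Run:
```python
from h import *
goal(.4365,-.358,.11,2.1)
goal(.4365,-.358,.036,2.1)
```

```text
delta [0.085, -0.14, 0.14] turn [-0.0, 0.0, -0.001] rows 4.0 t 1.7
delta [0.085, -0.14, 0.214] turn [-0.0, 0.0, -0.001] rows 5.0 t 1.7
```

In the tool's units: 0.218 m / 0.6 = 0.3633, 0.2 m / 0.6 = 0.3333.

Request:
move_arm([
  {"delta_pos":[-0.0067,0.0117,0.1],"turn":[0,0,0],"fingers":0.3},
  {"delta_pos":[-0.0067,0.0117,0.2],"turn":[0,0,0],"fingers":0.3},
  {"delta_pos":[-0.0067,0.0117,0.2833],"turn":[0,0,0],"fingers":0.3},
  {"delta_pos":[-0.0067,0.0117,0.3333],"turn":[0,0,0],"fingers":0.3},
  {"delta_pos":[-0.0067,0.0117,0.3633],"turn":[0,0,0],"fingers":0.3},
  {"delta_pos":[-0.0067,0.0117,0.3633],"turn":[0,0,0],"fingers":0.3},
  {"delta_pos":[-0.0067,0.0117,0.3633],"turn":[0,0,0],"fingers":0.8},
  {"delta_pos":[-0.0067,0.0117,0.3633],"turn":[0,0,0],"fingers":0.8},
  {"delta_pos":[-0.0067,0.0117,0.3633],"turn":[0,0,0],"fingers":0.8},
  {"delta_pos":[-0.0067,0.0117,0.3633],"turn":[0,0,0],"fingers":0.8},
  {"delta_pos":[-0.0067,0.0117,0.3633],"turn":[0,0,0],"fingers":0.8},
  {"delta_pos":[-0.0067,0.0117,0.3633],"turn":[0,0,0],"fingers":0.8},
], force=40)

```text
clock: 3.2
position: [0.6092, -0.3612, 0.0342]
ee_rot: [0.498, 0.867, -0.0, 0.001]
ft_force: [-0.5, -0.5, 6.7]
grip_width: 0.518
grasp_force: 41.1
```

Run:
```python
from h import *
goal(.4365,-.358,.11,2.1)
goal(.4365,-.358,.036,2.1)
```

```text
delta [0.09, -0.147, -0.076] turn [0.001, 0.003, -0.0] rows 4.0 t 3.2
delta [0.09, -0.147, -0.002] turn [0.001, 0.003, -0.0] rows 3.0 t 3.2
```

In the tool's units: -0.147 m / 0.6 = -0.245, 0.089 m / 0.6 = 0.1483.

Request:
move_arm([
  {"delta_pos":[0,0,-0.0667],"turn":[0,0,0],"fingers":0.8},
  {"delta_pos":[0.05,-0.0833,-0.1],"turn":[0,0,0],"fingers":0.8},
  {"delta_pos":[0.1,-0.1667,-0.1],"turn":[0,0,0],"fingers":0.8},
  {"delta_pos":[0.1483,-0.245,-0.1],"turn":[0,0,0],"fingers":0.8},
  {"delta_pos":[0.1483,-0.245,-0.0667],"turn":[0,0,0],"fingers":0.8},
  {"delta_pos":[0.1483,-0.245,-0.0333],"turn":[0,0,0],"fingers":0.8},
  {"delta_pos":[0.1483,-0.245,-0.0167],"turn":[0,0,0],"fingers":0.8},
  {"delta_pos":[0.1483,-0.245,-0.01],"turn":[0,0,0],"fingers":0.8},
  {"delta_pos":[0.1483,-0.245,-0.0083],"turn":[0,0,0],"fingers":0.8},
])

```text
clock: 4.32
position: [0.4372, -0.3577, 0.0373]
ee_rot: [0.497, 0.868, 0.0, 0.0]
ft_force: [0.5, -0.7, -0.1]
grip_width: 0.516
grasp_force: 41.1
```

Run:
```python
from fit import *
c=camera('scene');W=cloud(c);P=near(W,(.437,-.358),.04);P=P[(P[:,2]>.045)&(P[:,2]<.075)];print(np.percentile(P[:,2],[5,50,95]))
print(get_obs()['position'])
```

```text
[0.04652763 0.05656153 0.07019435]
[ 0.43705405 -0.35775162  0.03732   ]
```

Request:
move_arm([
  {"delta_pos":[0,0,0.0017],"turn":[0,0,0],"fingers":0.8},
  {"delta_pos":[0,0,0.0017],"turn":[0,0,0],"fingers":0.3},
  {"delta_pos":[0,0,0.0017],"turn":[0,0,0],"fingers":0.3},
  {"delta_pos":[0,0,0.0017],"turn":[0,0,0],"fingers":0.3},
  {"delta_pos":[0,0,-0.05],"turn":[0,0,0],"fingers":0.3},
  {"delta_pos":[0,0,-0.15],"turn":[0,0,0],"fingers":0},
  {"delta_pos":[0,0,-0.2333],"turn":[0,0,0],"fingers":0},
  {"delta_pos":[0,0,-0.3333],"turn":[0,0,0],"fingers":0},
  {"delta_pos":[0,0,-0.3333],"turn":[0,0,0],"fingers":0},
])

```text
clock: 5.5
position: [0.4384, -0.359, 0.2425]
ee_rot: [0.498, 0.867, -0.001, 0.004]
ft_force: [0.1, -0.1, -0.7]
grip_width: 0.999
grasp_force: 0.0
```

Run:
```python
from fit import *
c,W=wcloud('w2'); o=get_obs()
P=near(W,(.437,-.358),.035);P=P[(P[:,2]>.05)&(P[:,2]<.075)];print(circ(P,.0215,(.437,-.358)),np.percentile(P[:,2],[5,50,95]))
P=near(W,(.437,-.358),.045);P=P[(P[:,2]>-.01)&(P[:,2]<.015)&(P[:,2]>.0055)];print(circ(P,.0295,(.437,-.358)))
# cup large surroundings
goal(.5815,-.118,.25,2.1);goal(.5815,-.118,.25,1.57)
```

```text
(array([ 0.4359, -0.3572]), 550, np.float64(0.001)) [0.05158182 0.0609849  0.0626334 ]
(array([ 0.4262, -0.3386]), 772, np.float64(0.0077))
delta [0.135, 0.246, -0.011] turn [0.001, 0.004, -0.0] rows 5.0 t 5.5
delta [0.135, 0.246, -0.011] turn [0.002, 0.004, 0.53] rows 5.0 t 5.5
```

In the tool's units: 0.246 m / 0.6 = 0.41, 0.135 m / 0.6 = 0.225, -0.5 rad / 2 = -0.25.

Request:
move_arm([
  {"delta_pos":[0.075,0.1,0],"turn":[0,0,-0.085],"fingers":0},
  {"delta_pos":[0.15,0.2,0],"turn":[0,0,-0.17],"fingers":0},
  {"delta_pos":[0.225,0.41,-0.0167],"turn":[0,0,-0.25],"fingers":0},
  {"delta_pos":[0.225,0.41,-0.0167],"turn":[0,0,-0.25],"fingers":0},
  {"delta_pos":[0.225,0.41,-0.0167],"turn":[0,0,-0.25],"fingers":0},
  {"delta_pos":[0.225,0.41,-0.0167],"turn":[0,0,-0.25],"fingers":0},
])

```text
clock: 6.3
position: [0.5812, -0.1138, 0.2458]
ee_rot: [0.265, 0.964, 0.001, -0.001]
ft_force: [-1.0, -1.2, -0.1]
grip_width: 1.0
grasp_force: 0.0
```

Run:
```python
from fit import *
c,W=wcloud('w3'); o=get_obs(); print(o['position'])
P=near(W,(.5815,-.118),.045);P=P[(P[:,2]>.068)&(P[:,2]<.09)];r=circ(P,.0315,(.5815,-.118));print(r,np.percentile(P[:,2],[5,50,95]))
goal(*r[0],.046,2.6)
# keyhole by colour
g=cv2.cvtColor(c['color'],cv2.COLOR_RGB2HSV); m=((g[...,1]<75)&(W[...,2]<.016)&(W[...,2]>-.01)&(g[...,2]<150)).astype('u1'); k,L,st,ce=cv2.connectedComponentsWithStats(m)
for i in range(1,k):
    if st[i,4]>800:
        h=cv2.convexHull(np.argwhere(L==i)[:,::-1].astype('i4'))[:,0]; Q=np.array([ray(c,u,v,.006)[:2] for u,v in h]); r=cv2.minAreaRect((Q*1000).astype('f4'));print(st[i],np.round(r[0]),np.round(r[1]),r[2])
```

```text
[ 0.58044603 -0.11610711  0.24579732]
(array([ 0.5804, -0.1181]), 771, np.float64(0.001)) [0.06950874 0.07521192 0.07652247]
delta [-0.001, -0.002, 0.2] turn [-0.0, -0.002, 0.002] rows 4.0 t 6.3
[ 200    0   75  124 4678] [ 437. -127.] [ 70. 126.] 62.01877212524414
[548  67  33  43 973] [644. 172.] [38. 39.] 19.350833892822266
[  56  143   56   50 1016] [ 436. -353.] [56. 61.] 80.61073303222656
[ 292  157   45   37 1310] [ 587. -121.] [54. 45.] 59.27714538574219
```

View pics/w3.png

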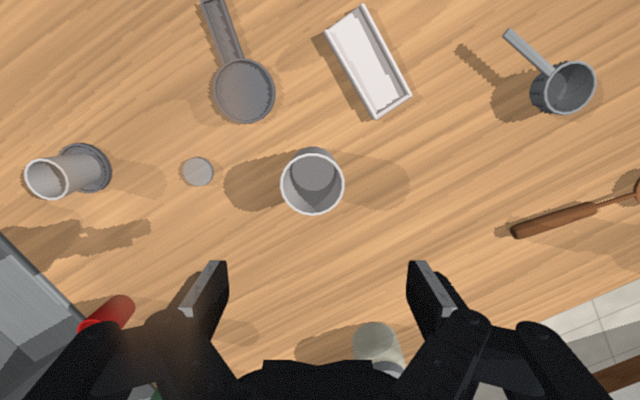

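The view shows the small cup standing in its rest at (70,172), the large cup at (312,182) with clear space beside it, the keyhole at (243,75), the spoon rest at (368,60) and the strainer at (562,85).

In the tool's units: 0.2 m / 0.6 = 0.3333, 0.17 m / 0.6 = 0.2833.

Request:
move_arm([
  {"delta_pos":[-0.0017,-0.0033,0.1],"turn":[0,0,0],"fingers":0},
  {"delta_pos":[-0.0017,-0.0033,0.2],"turn":[0,0,0],"fingers":0},
  {"delta_pos":[-0.0017,-0.0033,0.2833],"turn":[0,0,0],"fingers":0},
  {"delta_pos":[-0.0017,-0.0033,0.3333],"turn":[0,0,0],"fingers":0},
  {"delta_pos":[-0.0017,-0.0033,0.3333],"turn":[0,0,0],"fingers":0},
  {"delta_pos":[-0.0017,-0.0033,0.3333],"turn":[0,0,0],"fingers":0.6},
  {"delta_pos":[-0.0017,-0.0033,0.3333],"turn":[0,0,0],"fingers":0.6},
  {"delta_pos":[-0.0017,-0.0033,0.3333],"turn":[0,0,0],"fingers":0.6},
  {"delta_pos":[-0.0017,-0.0033,0.3333],"turn":[0,0,0],"fingers":0.6},
], force=45)

```text
clock: 7.48
position: [0.5816, -0.12, 0.0493]
ee_rot: [0.268, 0.963, -0.0, 0.002]
ft_force: [-1.7, 0.8, 7.6]
grip_width: 0.758
grasp_force: 50.0
```

Run:
```python
from h import *
print(get_obs()['position'],get_obs()['grasp_force'])
goal(.5804,-.118,.15,3.14)
goal(.5965,.355,.13,3.14)
goal(.5965,.355,.05,3.14)
```

```text
[ 0.58160288 -0.11997739  0.04925802] 49.98728321981616
delta [0.002, 0.001, -0.101] turn [-0.001, 0.003, -0.54] rows 3.0 t 7.5
delta [0.232, 0.415, -0.081] turn [-0.001, 0.003, -0.54] rows 8.0 t 7.5
delta [0.232, 0.415, -0.001] turn [-0.001, 0.003, -0.54] rows 8.0 t 7.5
```

In the tool's units: 0.415 m / 0.6 = 0.6917, 0.232 m / 0.6 = 0.3867, -0.54 rad / 2 = -0.27.

Request:
move_arm([
  {"delta_pos":[0,0,-0.0667],"turn":[0,0,0],"fingers":0.6},
  {"delta_pos":[0,0,-0.135],"turn":[0,0,0],"fingers":0.6},
  {"delta_pos":[0.0483,0.0867,-0.135],"turn":[0,0,-0.035],"fingers":0.6},
  {"delta_pos":[0.0967,0.1733,-0.135],"turn":[0,0,-0.07],"fingers":0.6},
  {"delta_pos":[0.145,0.26,-0.135],"turn":[0,0,-0.105],"fingers":0.6},
  {"delta_pos":[0.1933,0.3467,-0.135],"turn":[0,0,-0.14],"fingers":0.6},
  {"delta_pos":[0.2417,0.4333,-0.135],"turn":[0,0,-0.175],"fingers":0.6},
  {"delta_pos":[0.29,0.52,-0.135],"turn":[0,0,-0.21],"fingers":0.6},
  {"delta_pos":[0.3383,0.6067,-0.135],"turn":[0,0,-0.245],"fingers":0.6},
  {"delta_pos":[0.3867,0.6917,-0.135],"turn":[0,0,-0.27],"fingers":0.6},
  {"delta_pos":[0.3867,0.6917,-0.135],"turn":[0,0,-0.27],"fingers":0.6},
  {"delta_pos":[0.3867,0.6917,-0.135],"turn":[0,0,-0.27],"fingers":0.6},
])

```text
clock: 8.98
position: [0.5959, 0.3555, 0.1284]
ee_rot: [0.001, 1.0, -0.0, 0.0]
ft_force: [1.0, 0.1, -1.0]
grip_width: 0.765
grasp_force: 50.8
```

Run:
```python
from fit import *
o=get_obs(); print(o['position'],o['joint_pos'].round(2),o['grasp_force'])
c=snap('side','side1'); W=cloud(c)
w,V=wcloud('w4')
for n,X in(('side',W),('w',V)):
    P=near(X,(.5965,.355),.06);P=P[(P[:,2]>.14)&(P[:,2]<.17)];print(n,len(P),np.percentile(P[:,2],[5,50,95]) if len(P) else '')
    if len(P)>20: print(circ(P,.0315,(.5965,.355)))
P=near(W,(.59,.5),.08);P=P[(P[:,2]>.05)&(P[:,2]<.11)];print('bottle',P[:,:2].min(0),np.median(P,0))
goal(.5965,.355,.053,3.14)
cv2.imwrite('pics/both1.png',np.hstack([cv2.resize(c['color'][60:240,200:440],(400,300)),cv2.resize(w['color'],(400,250))[:,:] if 0 else cv2.resize(w['color'],(400,300))])[:,:,::-1])
```

```text
[0.59588712 0.35549594 0.12844018] [-0.07  0.7  -0.83  1.35  0.52  1.31  0.66] 50.75088150333613
side 156 [0.14135869 0.1500326  0.16318202]
(array([0.5946, 0.3502]), 156, np.float64(0.0045))
w 11857 [0.14147215 0.15271351 0.16682011]
(array([0.5935, 0.3545]), 11857, np.float64(0.0027))
bottle [0.55699734 0.47041393] [0.57169166 0.48805542 0.0825772 ]
delta [0.0, 0.001, 0.076] turn [-0.001, 0.001, -0.003] rows 2.0 t 9.1
```

View pics/both1.png

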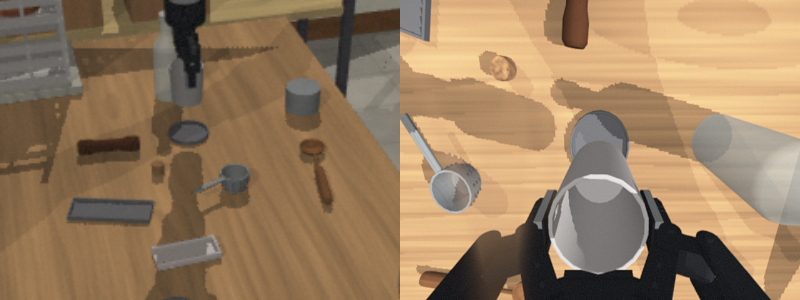

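The left half (side view) shows the large cup held above its rest (188,132). The right half (wrist view) shows the cup central over the rest, with the bottle clear at (715,140).

In the tool's units: -0.08 m / 0.6 = -0.1333, 0.076 m / 0.6 = 0.1267.

Request:
move_arm([
  {"delta_pos":[0,0,0.05],"turn":[0,0,0],"fingers":0.6},
  {"delta_pos":[0,0,0.0917],"turn":[0,0,0],"fingers":0.6},
  {"delta_pos":[0,0,0.1133],"turn":[0,0,0],"fingers":0.6},
  {"delta_pos":[0,0,0.1233],"turn":[0,0,0],"fingers":0.6},
  {"delta_pos":[0,0,0.1267],"turn":[0,0,0],"fingers":0.6},
  {"delta_pos":[0,0,0.1267],"turn":[0,0,0],"fingers":0.6},
  {"delta_pos":[0,0,0.1267],"turn":[0,0,0],"fingers":0},
  {"delta_pos":[0,0,0.1267],"turn":[0,0,0],"fingers":0},
  {"delta_pos":[0,0,0.1267],"turn":[0,0,0],"fingers":0},
  {"delta_pos":[0,0,0.0667],"turn":[0,0,0],"fingers":0},
  {"delta_pos":[0,0,-0.0333],"turn":[0,0,0],"fingers":0},
  {"delta_pos":[0,0,-0.1333],"turn":[0,0,0],"fingers":0},
])

```text
clock: 10.58
position: [0.5955, 0.3556, 0.21]
ee_rot: [0.001, 1.0, -0.0, -0.0]
ft_force: [0.2, -0.3, -0.6]
grip_width: 1.0
grasp_force: 0.0
```

In the tool's units: -0.04 m / 0.6 = -0.0667.

Request:
move_arm([
  {"delta_pos":[0,0,-0.0667],"turn":[0,0,0],"fingers":0},
  {"delta_pos":[0,0,-0.0667],"turn":[0,0,0],"fingers":0},
])

```text
clock: 10.82
position: [0.5964, 0.357, 0.2525]
ee_rot: [0.001, 1.0, 0.002, 0.003]
ft_force: [1.0, 0.2, -0.3]
grip_width: 0.998
grasp_force: 0.0
```

Run:
```python
from fit import *
w,V=wcloud('w5')
P=near(V,(.5965,.355),.05);Q=P[(P[:,2]>.07)&(P[:,2]<.09)];print(circ(Q,.0315,(.5965,.355)),np.percentile(Q[:,2],[5,50,95]))
g=cv2.cvtColor(w['color'],cv2.COLOR_RGB2HSV);z=V[...,2]
# pestle: dark wood above table
m=((z>.018)&(z<.045)&(np.hypot(V[...,0]-.433,V[...,1]-.33)<.1)); P=V[m]; r=cv2.minAreaRect((P[:,:2]*1000).astype('f4'));print('pestle',np.round(r[0]),np.round(r[1]),r[2],np.percentile(P[:,2],[50,99]),len(P))
# strainer
m=((z>.02)&(z<.05)&(g[...,1]<90)&(np.hypot(V[...,0]-.615,V[...,1]-.15)<.11)); P=V[m];print('str',len(P)); r=cv2.minAreaRect((P[:,:2]*1000).astype('f4'));print(np.round(r[0]),np.round(r[1]),r[2])
goal(.433,.33,.2,3.14)
```

```text
(array([0.5941, 0.3573]), 781, np.float64(0.001)) [0.0709649  0.0781568  0.07954041]
pestle [456. 330.] [29. 72.] 86.69451904296875 [0.0265688  0.03121894] 1797
str 1433
[606. 156.] [117.  55.] 10.59142780303955
delta [0.163, -0.027, 0.049] turn [0.001, 0.002, -0.0] rows 3.0 t 10.9
```

View pics/w5.png

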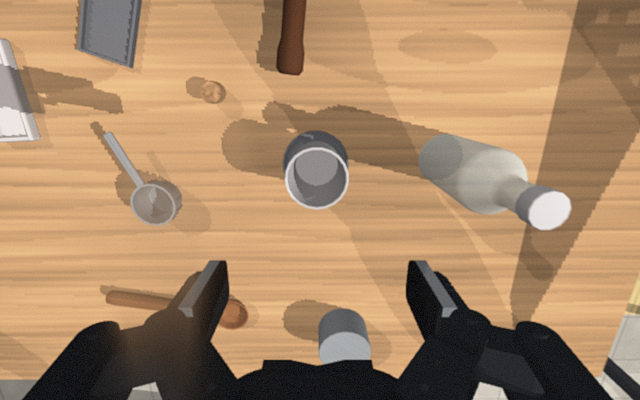

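The view shows the large cup seated in its rest at (316,170), the bottle upright at (480,180), the strainer at (155,200) with its handle toward (108,135), and one end of the pestle at (290,50).

In the tool's units: 0.145 m / 0.6 = 0.2417, 0.12 m / 0.6 = 0.2, 0.14 rad / 2 = 0.07.

Request:
move_arm([
  {"delta_pos":[0.1,-0.0167,0.0333],"turn":[0,0,0.025],"fingers":0.2},
  {"delta_pos":[0.2,-0.0433,0.0667],"turn":[0,0,0.05],"fingers":0.4},
  {"delta_pos":[0.2417,-0.0433,0.0833],"turn":[0,0,0.07],"fingers":0.4},
  {"delta_pos":[0.2417,-0.0433,0.0833],"turn":[0,0,0.07],"fingers":0.4},
])

```text
clock: 11.38
position: [0.4483, 0.3292, 0.1967]
ee_rot: [0.07, 0.998, -0.001, -0.001]
ft_force: [1.3, -0.4, 0.4]
grip_width: 0.606
grasp_force: 0.0
```

Run:
```python
from fit import *
w,V=wcloud('w6');o=get_obs();print(o['position'],o['joint_pos'].round(2))
z=V[...,2]
m=((z>.018)&(z<.045)&(np.hypot(V[...,0]-.433,V[...,1]-.33)<.09)); P=V[m]; r=cv2.minAreaRect((P[:,:2]*1000).astype('f4'));print('pestle',np.round(r[0]),np.round(r[1]),r[2],np.percentile(P[:,2],[50,99]),len(P))
g=cv2.cvtColor(w['color'],cv2.COLOR_RGB2HSV)
m=((z>-.01)&(z<.016)&(g[...,1]<75)&(g[...,2]<160)&(np.hypot(V[...,0]-.408,V[...,1]-.146)<.1)); P=V[m]; print('tray',len(P))
if len(P)>50: r=cv2.minAreaRect((P[:,:2]*1000).astype('f4'));print(np.round(r[0]),np.round(r[1]),r[2])
```

```text
[0.45018665 0.32930171 0.19744565] [ 0.08  0.36 -0.96  1.66  0.31  1.28  0.49]
pestle [432. 334.] [ 29. 120.] 83.54296112060547 [0.02677526 0.0311201 ] 3005
tray 7193
[405. 143.] [ 63. 145.] 71.4409408569336
```

View pics/w6.png

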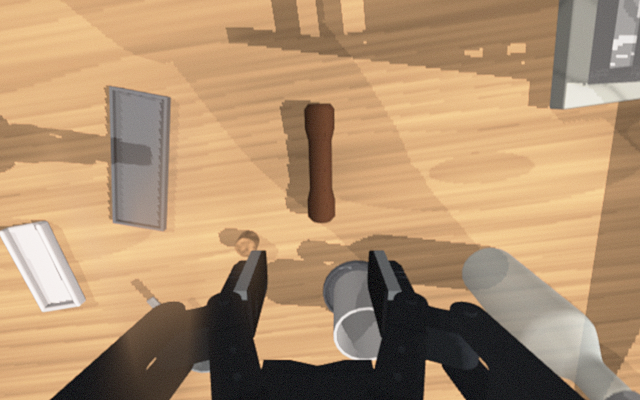

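The view shows the pestle at (320,162), the tray at (138,158), and the ball at (247,240), which is not in the way.

Run:
```python
from h import *
goal(.432,.333,.016,3.03)
```

```text
delta [0.018, 0.001, 0.181] turn [-0.002, -0.0, -0.029] rows 3.0 t 11.4
```

In the tool's units: 0.181 m / 0.6 = 0.3017, 0.14 m / 0.6 = 0.2333, -0.03 rad / 2 = -0.015.

Request:
move_arm([
  {"delta_pos":[0.03,0.0033,0.0833],"turn":[0,0,-0.015],"fingers":0.4},
  {"delta_pos":[0.03,0.0033,0.1667],"turn":[0,0,-0.015],"fingers":0.4},
  {"delta_pos":[0.03,0.0033,0.2333],"turn":[0,0,-0.015],"fingers":0.4},
  {"delta_pos":[0.03,0.0033,0.2833],"turn":[0,0,-0.015],"fingers":0.4},
  {"delta_pos":[0.03,0.0033,0.3017],"turn":[0,0,-0.015],"fingers":0.4},
  {"delta_pos":[0.03,0.0033,0.3017],"turn":[0,0,-0.015],"fingers":0.4},
  {"delta_pos":[0.03,0.0033,0.3017],"turn":[0,0,-0.015],"fingers":0.95},
  {"delta_pos":[0.03,0.0033,0.3017],"turn":[0,0,-0.015],"fingers":0.95},
  {"delta_pos":[0.03,0.0033,0.3017],"turn":[0,0,-0.015],"fingers":0.95},
  {"delta_pos":[0.03,0.0033,0.3017],"turn":[0,0,-0.015],"fingers":0.95},
  {"delta_pos":[0.03,0.0033,0.3017],"turn":[0,0,-0.015],"fingers":0.95},
], force=60)

```text
clock: 12.8
position: [0.434, 0.3351, 0.0187]
ee_rot: [0.056, 0.998, 0.001, 0.001]
ft_force: [-0.2, -1.3, 6.0]
grip_width: 0.263
grasp_force: 59.1
```

Run:
```python
from h import *
print(get_obs()['position'])
goal(.4065,.145,.08,2.817)
```

```text
[0.43400185 0.33509295 0.01871221]
delta [0.006, -0.192, -0.062] turn [0.001, 0.002, 0.213] rows 4.0 t 12.8
```

In the tool's units: -0.191 m / 0.6 = -0.3183, -0.062 m / 0.6 = -0.1033, 0.213 rad / 2 = 0.1065.

Request:
move_arm([
  {"delta_pos":[0,0,-0.0833],"turn":[0,0,0],"fingers":0.95},
  {"delta_pos":[0.0033,-0.0833,-0.1033],"turn":[0,0,0.025],"fingers":0.95},
  {"delta_pos":[0.005,-0.1667,-0.1033],"turn":[0,0,0.055],"fingers":0.95},
  {"delta_pos":[0.0083,-0.25,-0.1033],"turn":[0,0,0.085],"fingers":0.95},
  {"delta_pos":[0.01,-0.3183,-0.1033],"turn":[0,0,0.1065],"fingers":0.95},
  {"delta_pos":[0.01,-0.3183,-0.1033],"turn":[0,0,0.1065],"fingers":0.95},
  {"delta_pos":[0.01,-0.3183,-0.1033],"turn":[0,0,0.1065],"fingers":0.95},
])

```text
clock: 13.68
position: [0.4062, 0.1458, 0.0798]
ee_rot: [0.162, 0.987, 0.0, 0.001]
ft_force: [-0.4, 1.0, -1.8]
grip_width: 0.263
grasp_force: 59.8
```

Run:
```python
from fit import *
o=get_obs();print(o['position'],o['joint_pos'].round(2),o['grasp_force'])
w,V=wcloud('w7'); c=snap('scene','scene1');s=snap('side','side2')
for X in (V,cloud(c),cloud(s)):
    P=near(X,(.4065,.145),.08);P=P[(P[:,2]>.055)&(P[:,2]<.095)];print(np.percentile(P[:,2],[2,50,98]),len(P)); 
cv2.imwrite('pics/both2.png',np.hstack([cv2.resize(s['color'][100:260,180:400],(400,300)),cv2.resize(w['color'],(400,300))])[:,:,::-1])
goal(.4065,.145,.0215,2.817)
```

```text
[0.40624266 0.14583329 0.07983336] [ 0.45  0.18 -0.94  2.09  0.18  0.95  0.66] 59.776798258535564
[0.07731551 0.08783425 0.09250959] 13346
[0.06855494 0.0857288  0.09323145] 155
[0.06648424 0.08366697 0.09314868] 377
delta [-0.001, -0.001, 0.058] turn [0.001, 0.0, 0.002] rows 1.0 t 13.8
```

View pics/both2.png

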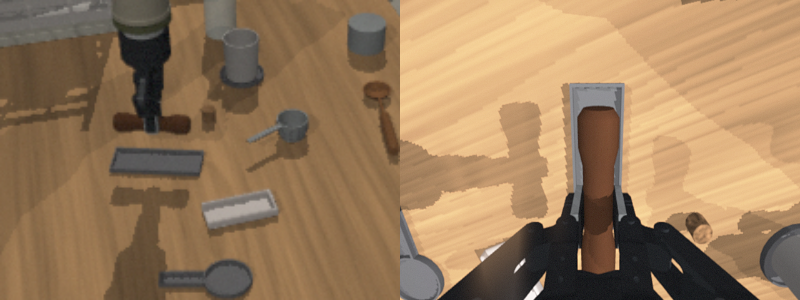

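The pestle is held level and lined up over the tray. In the wrist half the tray runs from (598,85) downward with the pestle centred in it.

In the tool's units: 0.058 m / 0.6 = 0.0967, 0.057 m / 0.6 = 0.095.

Request:
move_arm([
  {"delta_pos":[-0.0017,-0.0017,0.0417],"turn":[0,0,0],"fingers":0.95},
  {"delta_pos":[-0.0017,-0.0017,0.075],"turn":[0,0,0],"fingers":0.95},
  {"delta_pos":[-0.0017,-0.0017,0.0883],"turn":[0,0,0],"fingers":0.95},
  {"delta_pos":[-0.0017,-0.0017,0.095],"turn":[0,0,0],"fingers":0.95},
  {"delta_pos":[-0.0017,-0.0017,0.0967],"turn":[0,0,0],"fingers":0.95},
  {"delta_pos":[-0.0017,-0.0017,0.0967],"turn":[0,0,0],"fingers":0.95},
])

```text
clock: 14.58
position: [0.4069, 0.1444, 0.0218]
ee_rot: [0.162, 0.987, 0.0, 0.0]
ft_force: [-0.1, 0.5, -0.9]
grip_width: 0.261
grasp_force: 59.8
```

In the tool's units: -0.18 m / 0.6 = -0.3, -0.13 m / 0.6 = -0.2167.

Request:
move_arm([
  {"delta_pos":[0,0,0],"turn":[0,0,0],"fingers":0.6},
  {"delta_pos":[0,0,0],"turn":[0,0,0],"fingers":0.5},
  {"delta_pos":[0,0,0],"turn":[0,0,0],"fingers":0.5},
  {"delta_pos":[0,0,-0.05],"turn":[0,0,0],"fingers":0.4},
  {"delta_pos":[0,0,-0.1333],"turn":[0,0,0],"fingers":0.2},
  {"delta_pos":[0,0,-0.2167],"turn":[0,0,0],"fingers":0.1},
  {"delta_pos":[0,0,-0.3],"turn":[0,0,0],"fingers":0.1},
  {"delta_pos":[0,0,-0.3],"turn":[0,0,0],"fingers":0.1},
])

```text
clock: 15.58
position: [0.4083, 0.1448, 0.2047]
ee_rot: [0.162, 0.987, 0.0, 0.003]
ft_force: [-0.5, 0.9, -1.6]
grip_width: 0.899
grasp_force: 0.0
```

Run:
```python
from fit import *
w,V=wcloud('w8');o=get_obs();print(o['position'],o['joint_pos'].round(2))
z=V[...,2]
m=((z>.018)&(z<.045)&(np.hypot(V[...,0]-.408,V[...,1]-.145)<.09)); P=V[m]; r=cv2.minAreaRect((P[:,:2]*1000).astype('f4'));print('pestle',np.round(r[0]),np.round(r[1]),r[2],np.percentile(P[:,2],[50,99]),len(P))
g=cv2.cvtColor(w['color'],cv2.COLOR_RGB2HSV)
m=((z>-.01)&(z<.016)&(g[...,1]<75)&(g[...,2]<160)&(np.hypot(V[...,0]-.408,V[...,1]-.146)<.09)); P=V[m]; r=cv2.minAreaRect((P[:,:2]*1000).astype('f4'));print('tray',np.round(r[0]),np.round(r[1]),r[2])
for n in('w3','w5','w8'):
    w=dict(np.load(f'pics/{n}.npz')); V=cloud(w);z=V[...,2]; g=cv2.cvtColor(w['color'],cv2.COLOR_RGB2HSV)
    m=((z>.022)&(z<.045)&(g[...,1]<90)&(np.hypot(V[...,0]-.61,V[...,1]-.15)<.1)); P=V[m]
    if len(P)<50: continue
    r=cv2.minAreaRect((P[:,:2]*1000).astype('f4'));print(n,len(P),np.round(r[0]),np.round(r[1]),r[2])
    R=P[P[:,2]>.028]; b=circ(R,.0255,(.632,.157)); H=P[np.hypot(P[:,0]-b[0][0],P[:,1]-b[0][1])>.04]
    print(b,'handle',H.mean(0).round(3),len(H),'az',np.arctan2(*(H.mean(0)[:2]-b[0])[::-1]).round(3))
goal(.63,.16,.2,3.5)
```

```text
[0.40732899 0.14412168 0.20257703] [ 0.57 -0.04 -0.97  1.95 -0.03  1.21  0.85]
pestle [405. 145.] [ 29. 120.] 71.46614837646484 [0.02971817 0.03411967] 2849
tray [406. 143.] [ 57. 147.] 71.60674285888672
w3 1980 [613. 140.] [118.  54.] 38.29042053222656
(array([0.624 , 0.1562]), 1592, np.float64(0.0155)) handle [0.572 0.13  0.033] 461 az -2.674
w5 1352 [606. 156.] [117.  55.] 10.59142780303955
(array([0.6206, 0.1534]), 1117, np.float64(0.0155)) handle [0.598 0.144 0.033] 445 az -2.752
w8 1129 [611. 141.] [115.  53.] 38.74827194213867
(array([0.6234, 0.1499]), 861, np.float64(0.0156)) handle [0.599 0.144 0.032] 354 az -2.908
delta [-0.206, 0.086, 0.003] turn [-0.001, 0.003, -0.684] rows 4.0 t 15.6
```

View pics/w8.png

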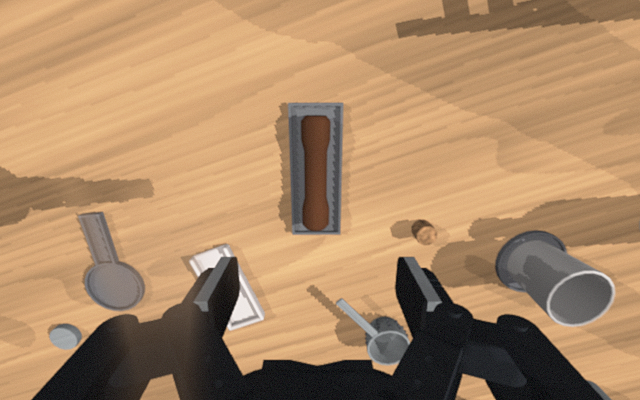

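The pestle lies inside the tray at (316,170). The strainer is at (385,345) with its handle toward (342,303), and the keyhole is at (113,270) with its arm pointing up-left toward the robot.

In the tool's units: -0.206 m / 0.6 = -0.3433, -0.17 m / 0.6 = -0.2833, -0.72 rad / 2 = -0.36.

Request:
move_arm([
  {"delta_pos":[-0.1,0.0417,-0.0167],"turn":[0,0,-0.09],"fingers":0.1},
  {"delta_pos":[-0.2,0.0833,-0.0333],"turn":[0,0,-0.18],"fingers":0.1},
  {"delta_pos":[-0.2833,0.1167,-0.0333],"turn":[0,0,-0.27],"fingers":0.1},
  {"delta_pos":[-0.3433,0.1433,-0.0333],"turn":[0,0,-0.36],"fingers":0.1},
  {"delta_pos":[-0.3433,0.1433,-0.0333],"turn":[0,0,-0.36],"fingers":0.1},
  {"delta_pos":[-0.3433,0.1433,-0.0333],"turn":[0,0,-0.36],"fingers":0.1},
])

```text
clock: 16.38
position: [0.6281, 0.1606, 0.22]
ee_rot: [-0.196, 0.981, 0.0, -0.001]
ft_force: [-1.3, 0.3, 1.2]
grip_width: 0.899
grasp_force: 0.0
```

```bash
cat > st.py <<'E'
from fit import *
def strainer(V,w,c0,zmin=.022,rad=.1):
    z=V[...,2]; g=cv2.cvtColor(w['color'],cv2.COLOR_RGB2HSV)
    d=np.hypot(V[...,0]-c0[0],V[...,1]-c0[1])
    m=((z>zmin+.008)&(z<zmin+.02)&(g[...,1]<90)); P=V[m&(d<.034)]
    b=circ(P,.0262,c0)
    d=np.hypot(V[...,0]-b[0][0],V[...,1]-b[0][1])
    H=V[m&(d>.04)&(d<.1)]; q=cv2.fitLine(H[:,:2].astype('f4'),cv2.DIST_HUBER,0,.01,.01).ravel()
    print('basket',b,'ztop',np.percentile(P[:,2],95).round(4),'handle',H.mean(0).round(3),len(H),'az',np.arctan2(*(H.mean(0)[:2]-b[0])[::-1]).round(3),'line',np.arctan2(q[1],q[0]).round(3))
    return b[0]
E
python3 - <<'E'
from st import *
w,V=wcloud('w9');o=get_obs();print(o['position'],o['joint_pos'].round(2))
b=strainer(V,w,(.632,.157)); b=strainer(V,w,b)
goal(*b,.02,3.55)
E
```

```text
[0.62807534 0.16040256 0.22071941] [ 0.35  0.58 -0.98  1.38  0.48  1.43  1.34]
basket (array([0.6358, 0.1603]), 597, np.float64(0.0024)) ztop 0.0354 handle [0.576 0.133 0.034] 522 az -2.716 line 0.425
basket (array([0.6363, 0.1606]), 552, np.float64(0.0018)) ztop 0.0355 handle [0.576 0.133 0.034] 524 az -2.715 line 0.423
delta [-0.008, -0.003, 0.201] turn [0.0, -0.001, -0.013] rows 4.0 t 16.4
```

View pics/w9.png

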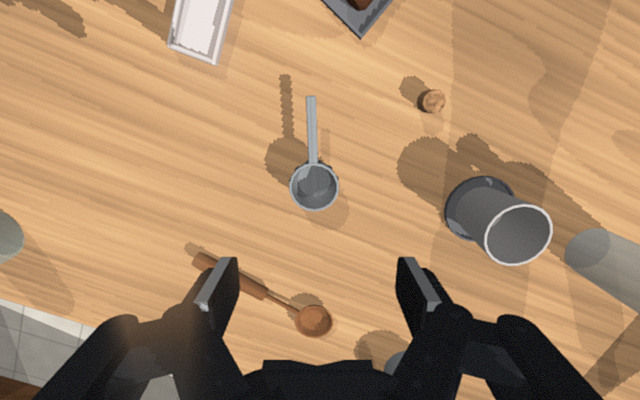

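The strainer basket is at (315,187) with its handle up to (311,98), in line with the tool's x. The space to either side, where the fingers go, is free.

In the tool's units: 0.201 m / 0.6 = 0.335, 0.195 m / 0.6 = 0.325, -0.03 rad / 2 = -0.015.

Request:
move_arm([
  {"delta_pos":[-0.0133,-0.005,0.1],"turn":[0,0,-0.015],"fingers":0.1},
  {"delta_pos":[-0.0133,-0.005,0.2],"turn":[0,0,-0.015],"fingers":0.1},
  {"delta_pos":[-0.0133,-0.005,0.2833],"turn":[0,0,-0.015],"fingers":0.1},
  {"delta_pos":[-0.0133,-0.005,0.325],"turn":[0,0,-0.015],"fingers":0.1},
  {"delta_pos":[-0.0133,-0.005,0.335],"turn":[0,0,-0.015],"fingers":0.1},
  {"delta_pos":[-0.0133,-0.005,0.335],"turn":[0,0,-0.015],"fingers":0.1},
  {"delta_pos":[-0.0133,-0.005,0.335],"turn":[0,0,-0.015],"fingers":0.8},
  {"delta_pos":[-0.0133,-0.005,0.335],"turn":[0,0,-0.015],"fingers":0.8},
  {"delta_pos":[-0.0133,-0.005,0.335],"turn":[0,0,-0.015],"fingers":0.8},
  {"delta_pos":[-0.0133,-0.005,0.335],"turn":[0,0,-0.015],"fingers":0.8},
  {"delta_pos":[-0.0133,-0.005,0.335],"turn":[0,0,-0.015],"fingers":0.8},
  {"delta_pos":[-0.0133,-0.005,0.235],"turn":[0,0,-0.015],"fingers":0.8},
], force=40)

```text
clock: 17.92
position: [0.6358, 0.1589, 0.078]
ee_rot: [-0.211, 0.978, -0.0, -0.003]
ft_force: [1.4, 0.6, -0.4]
grip_width: 0.614
grasp_force: 42.2
```

Run:
```python
from st import *
print(get_obs()['position'])
# keyhole from several views: rim-coloured hull, well circle and arm axis
for n in('w1','w3','w8','side0'):
    w=dict(np.load(f'pics/{n}.npz')); V=cloud(w);z=V[...,2]; g=cv2.cvtColor(w['color'],cv2.COLOR_RGB2HSV)
    m=((z>.0005)&(z<.014)&(g[...,1]<75)&(g[...,2]<165)&(np.hypot(V[...,0]-.433,V[...,1]+.138)<.08)).astype('u1')
    k,L,st,ce=cv2.connectedComponentsWithStats(m); l=1+st[1:,4].argmax(); uv=np.argwhere(L==l)
    Q=np.array([ray(w,u,v,.006)[:2] for v,u in uv]); 
    well=Q[Q[:,0]>.44]; arm=Q[(Q[:,0]<.425)]
    e=cv2.minEnclosingCircle((well*1000).astype('f4')); 
    print(n,len(Q),'well',np.round(e[0]),round(e[1]),'arm mid',arm.mean(0).round(3) if len(arm) else '','xmin',Q[:,0].min().round(3),'xmax',Q[:,0].max().round(3),'az',np.arctan2(arm.mean(0)[1]-e[0][1]/1e3,arm.mean(0)[0]-e[0][0]/1e3).round(3) if len(arm) else '')
goal(.462,-.138,.10,3.14)
```

```text
[0.63578975 0.15891952 0.07803477]Traceback (most recent call last):
  File "<stdin>", line 7, in <module>
ValueError: attempt to get argmax of an empty sequence
```

Run:
```python
from st import *
for n in('w3','w8','side0'):
    w=dict(np.load(f'pics/{n}.npz')); V=cloud(w);z=V[...,2]; g=cv2.cvtColor(w['color'],cv2.COLOR_RGB2HSV)
    m=((z>.0005)&(z<.014)&(g[...,1]<75)&(g[...,2]<165)&(np.hypot(V[...,0]-.433,V[...,1]+.138)<.08)).astype('u1')
    k,L,st,ce=cv2.connectedComponentsWithStats(m)
    if k<2: print(n,'none');continue
    l=1+st[1:,4].argmax(); uv=np.argwhere(L==l)
    Q=np.array([ray(w,u,v,.006)[:2] for v,u in uv]); 
    well=Q[Q[:,0]>.44]; arm=Q[(Q[:,0]<.425)]
    e=cv2.minEnclosingCircle((well*1000).astype('f4')); d=arm.mean(0)-np.array(e[0])/1e3
    print(n,len(Q),'well',np.round(e[0]),round(e[1]),'arm mid',arm.mean(0).round(3),'x',Q[:,0].min().round(3),Q[:,0].max().round(3),'az',np.arctan2(d[1],d[0]).round(3))
goal(.462,-.138,.10,3.14)
```

```text
w3 4633 well [ 463. -140.] 35 arm mid [ 0.397 -0.124] x 0.365 0.497 az 2.904
w8 3564 well [ 461. -138.] 38 arm mid [ 0.396 -0.122] x 0.366 0.498 az 2.893
side0 633 well [ 464. -140.] 38 arm mid [ 0.398 -0.124] x 0.368 0.498 az 2.906
delta [0.281, -0.199, -0.02] turn [-0.001, -0.006, 0.427] rows 6.0 t 17.9
```

In the tool's units: 0.281 m / 0.6 = 0.4683, -0.199 m / 0.6 = -0.3317, 0.667 rad / 2 = 0.3335.

Request:
move_arm([
  {"delta_pos":[0,0,-0.0333],"turn":[0,0,0],"fingers":0.8},
  {"delta_pos":[0.0783,-0.055,-0.0333],"turn":[0,0,0.055],"fingers":0.8},
  {"delta_pos":[0.1567,-0.11,-0.0333],"turn":[0,0,0.11],"fingers":0.8},
  {"delta_pos":[0.2333,-0.1667,-0.0333],"turn":[0,0,0.165],"fingers":0.8},
  {"delta_pos":[0.3117,-0.2217,-0.0333],"turn":[0,0,0.22],"fingers":0.8},
  {"delta_pos":[0.39,-0.2767,-0.0333],"turn":[0,0,0.275],"fingers":0.8},
  {"delta_pos":[0.4683,-0.3317,-0.0333],"turn":[0,0,0.33],"fingers":0.8},
  {"delta_pos":[0.4683,-0.3317,-0.0333],"turn":[0,0,0.3335],"fingers":0.8},
  {"delta_pos":[0.4683,-0.3317,-0.0333],"turn":[0,0,0.3335],"fingers":0.8},
])

```text
clock: 19.05
position: [0.4642, -0.1367, 0.1008]
ee_rot: [0.12, 0.993, -0.0, 0.001]
ft_force: [0.5, 0.3, -0.5]
grip_width: 0.609
grasp_force: 42.3
```

Run:
```python
from st import *
o=get_obs();print(o['position'],o['joint_pos'].round(2),o['grasp_force'],Ro.from_quat(o['ee_rot']).as_matrix()[:,0].round(3))
w,V=wcloud('w10'); s=snap('side','side3')
z=V[...,2]; g=cv2.cvtColor(w['color'],cv2.COLOR_RGB2HSV)
d=np.hypot(V[...,0]-.463,V[...,1]+.139); H=V[(z>.09)&(z<.13)&(d>.036)&(d<.1)&(g[...,2]>60)]
H=H[(H[:,0]<.43)]; dd=(H[:,:2]-o['position'][:2]); print(len(H)); A=np.polyfit(np.hypot(*dd.T),H[:,2],1); print('handle slope,z0',A, 'az',np.arctan2(dd.mean(0)[1],dd.mean(0)[0]))
cv2.imwrite('pics/both3.png',np.hstack([cv2.resize(s['color'][160:310,220:420],(400,300)),cv2.resize(w['color'],(400,300))])[:,:,::-1])
goal(.463,-.139,.0245,2.9)
```

```text
[ 0.46416418 -0.13674442  0.10082075] [ 1.01  0.28 -0.9   1.95  0.25  1.03  1.32] 42.261563788633794 [-0.971  0.239 -0.001]
3804
handle slope,z0 [-0.00104816  0.1117286 ] az 2.898327076122677
delta [0.001, -0.004, 0.076] turn [0.0, 0.001, 0.003] rows 2.0 t 19.1
```

View pics/both3.png

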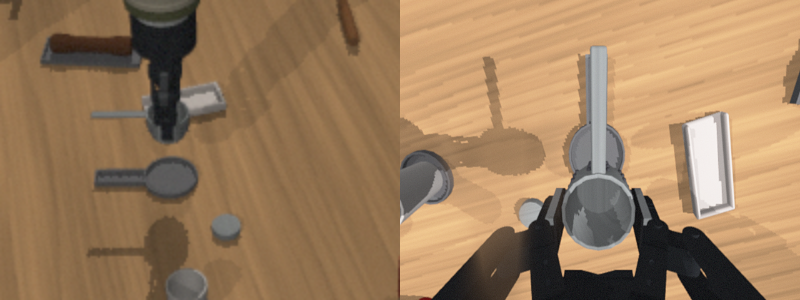

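The strainer is held level, with its handle in line over the keyhole's arm and the well directly below at (597,150) in the wrist half.

In the tool's units: 0.0755 m / 0.6 = 0.1258, 0.001 m / 0.6 = 0.0017.

Request:
move_arm([
  {"delta_pos":[0.0017,-0.0033,0.05],"turn":[0,0,0],"fingers":0.8},
  {"delta_pos":[0.0017,-0.0033,0.0917],"turn":[0,0,0],"fingers":0.8},
  {"delta_pos":[0.0017,-0.0033,0.1133],"turn":[0,0,0],"fingers":0.8},
  {"delta_pos":[0.0017,-0.0033,0.1233],"turn":[0,0,0],"fingers":0.8},
  {"delta_pos":[0.0017,-0.0033,0.1258],"turn":[0,0,0],"fingers":0.8},
  {"delta_pos":[0.0017,-0.0033,0.1258],"turn":[0,0,0],"fingers":0.8},
])

```text
clock: 19.9
position: [0.4631, -0.1382, 0.0256]
ee_rot: [0.12, 0.993, -0.0, 0.001]
ft_force: [-0.7, 0.2, 1.3]
grip_width: 0.618
grasp_force: 42.4
```

In the tool's units: -0.19 m / 0.6 = -0.3167, -0.13 m / 0.6 = -0.2167.

Request:
move_arm([
  {"delta_pos":[0,0,0],"turn":[0,0,0],"fingers":0.2},
  {"delta_pos":[0,0,0],"turn":[0,0,0],"fingers":0.1},
  {"delta_pos":[0,0,0],"turn":[0,0,0],"fingers":0.1},
  {"delta_pos":[0,0,-0.05],"turn":[0,0,0],"fingers":0.1},
  {"delta_pos":[0,0,-0.1333],"turn":[0,0,0],"fingers":0.1},
  {"delta_pos":[0,0,-0.2167],"turn":[0,0,0],"fingers":0.1},
  {"delta_pos":[0,0,-0.3167],"turn":[0,0,0],"fingers":0.1},
  {"delta_pos":[0,0,-0.3167],"turn":[0,0,0],"fingers":0.1},
  {"delta_pos":[0,0,-0.3167],"turn":[0,0,0],"fingers":0.1},
])

```text
clock: 21.02
position: [0.4621, -0.1389, 0.2145]
ee_rot: [0.121, 0.993, -0.0, -0.0]
ft_force: [-0.2, -0.1, -0.9]
grip_width: 0.9
grasp_force: 0.0
```

Run:
```python
from st import *
w,V=wcloud('w11');o=get_obs();print(o['position'])
b=strainer(V,w,(.463,-.139),.025)
c=snap('scene','scene2'); W=cloud(c); s=snap('side','side4')
P=near(cloud(s),(.59,.5),.1); print('bottle top',np.nanpercentile(P[:,2],99))
cv2.imwrite('pics/both4.png',np.hstack([cv2.resize(s['color'][80:330,200:440],(400,400)),cv2.resize(w['color'],(400,400))])[:,:,::-1])
```

```text
[ 0.46174392 -0.13870543  0.213873  ]
basket (array([ 0.4614, -0.1378]), 571, np.float64(0.0015)) ztop 0.0386 handle [ 0.397 -0.122  0.037] 554 az 2.897 line -0.239
bottle top 0.00616426568174606
```

View pics/both4.png

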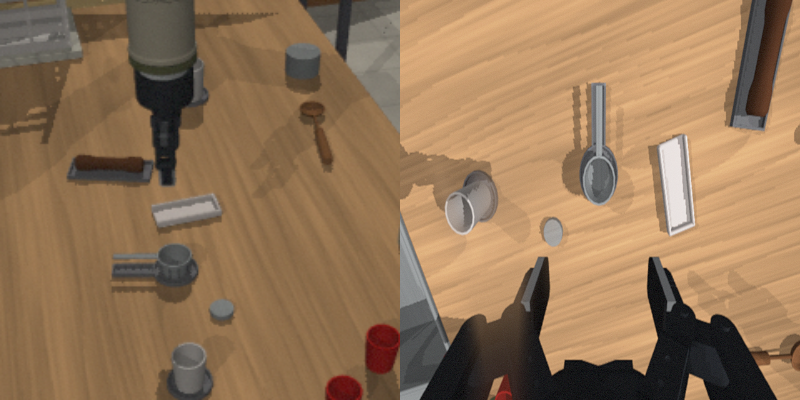

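The strainer sits in the keyhole with its handle over the arm, and the pestle and small cup are in their rests. The arm hides the bottle in the side view, so I'm checking it in the scene image before handing in.

Run:
```python
from fit import *
a=dict(np.load('pics/scene0.npz'))['color'].astype(int);c=dict(np.load('pics/scene2.npz'));b=c['color'].astype(int)
print('bottle diff',np.abs(a-b)[138:182,412:440].mean(),'spoon diff',np.abs(a-b)[195:218,288:313].mean())
W=cloud(c)
for n,p,r,z in(('L',(.5945,.357),.0315,.07),('S',(.436,-.357),.0215,.053)):
    P=near(W,p,.04);P=P[(P[:,2]>z)&(P[:,2]<.1)];print(n,circ(P,r,p),np.percentile(P[:,2],[50,95]))
from workcell import hand_in
print(hand_in())
```

```text
bottle diff 1.8392857142857142 spoon diff 1.3205797101449275
L (array([0.5971, 0.3586]), 75, np.float64(0.0016)) [0.07584736 0.08010083]
S (array([ 0.4378, -0.3544]), 63, np.float64(0.0014)) [0.05852864 0.06221836]
the job is handed in; nothing more can be done
None
```

All four things measured as seated in their own rests and let go, with the bottle still standing and the spoon rest unmoved; the job was handed in at about 21 s, but the hand-in returned no verdict.

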